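# Load the battery pack into a spring-contact bay

### The job

Take the battery pack out of the grey charger by its protruding flat end and lay it down on the free bench, letting go, so that you can take it again nearer its nub end. Then load it into the black battery bay: slip the flat end under the hood, push it against the coil spring, and drop the nub end in behind the brass contact plate so that the pack lies fully home on the bay's floor, held by the spring. Leave everything else on the bench where it stands.

Things in the scene. Friction and masses are not known exactly. Their poses are not given: they have to be found in the camera images.
- battery_pack: Light square bar with grey end caps, 120 x 34 x 34 mm, about 0.2 kg. Origin: centre of its underside at the start; x along its length to the nub end, z up. Nub end (+x): face at x 60 mm, with a brass nub 10 mm wide, 4 mm long, on the centre line. The other end (-x) is flat. It starts lying in the charger, nub end inside, about 49 mm of the flat end sticking out.
- pack_nub (a point): Tip of the pack's brass nub: 64 mm from its origin, 17 mm above its underside.
- pack_flat_end (a point): Centre of the pack's flat end face.
- charger: Grey charger trough, fixed. Origin on the bench, on its centre line; x along the trough to its closed end. Spans x -30 to +59 mm, 64 mm in y. Trough floor 12 mm above the bench, 40 mm wide inside; side walls up to 42 mm (no room for fingers beside the pack), end wall (inner face x 47) up to 50 mm. Open above and at -x, where the pack sticks out.
- battery_bay: Black open battery bay, fixed. Origin on the bench, on its centre line; x from the spring end to the contact end, z up. Spans x -100 to +72 mm, 56 mm in y. Floor 12 mm above the bench. Pack loaded: flat end against the spring, nub on the brass plate, underside on the floor: its origin at x -2, z 12 mm in this frame, x axes the same way.
- bay_hood (a point): Middle of the underside edge of the hood over the bay's spring end: at bay x -50 mm, 56 mm above the bench (hood top 62 mm); the hood runs from there to x -100. Below it side cheeks stand 40 mm apart inside, from x -99 to -9, 43 mm high. The pack goes in here flat end first, tilted some 20 degrees with the nub end up.
- bay_gap (a point): Middle of the bay's floor where it has no side walls, at bay x 20 mm: from x -9 to +48 the floor is 30 mm wide, so fingers fit beside the pack, down to the bench.
- bay_contact (a point): Centre of the brass plate's inner face, where the nub's tip must rest: bay x 62 mm, 29 mm above the bench. The end wall behind it is 38 mm high; low posts beside it, 40 mm apart inside, 25 mm high, x 49 to 71. The gap from relaxed spring plate to brass plate is 116 mm; pack with nub 124 mm, and up to 126 mm while it is tilted in.
- spring_contact (a joint): Travel of the coil spring contact in m: 0 relaxed (plate face at bay x -54 mm), grows as it is pushed to -x, stop at 0.017; about 0.008 with the pack loaded. 600 N/m with 1.2 N preload: 6 N loaded, 9 N at 0.013.
- spring_face (a point): Centre of the face of the spring contact's steel plate, 30 mm wide, from 14 to 52 mm above the bench.
- beaker: Bystander, loose: glass beaker, 55 mm wide, 68 tall. Origin: centre of its underside. Leave it where it stands.
- black_can: Bystander, loose: black film canister, 33 mm wide, 51 tall. Origin: centre of its underside. Leave it where it stands.
- lens: Bystander, loose: black microscope objective, round, 42 mm wide, 31 tall. Origin: centre of its underside. Leave it where it stands.
- carton: Bystander, loose: small printed carton, 38 x 55 x 38 mm. Origin: centre of its underside. Leave it where it stands.
- dish: Bystander, loose: flat round culture dish with lid, 64 mm wide, 14 tall. Origin: centre of its underside. Leave it where it stands.
- counter: Bystander, loose: round tally counter lying flat, 56 x 51 x 23 mm. Origin: centre of its underside. Leave it where it stands.
- vial: Bystander, loose: small capped glass vial standing upright, 19 mm wide, 52 tall. Origin: centre of its underside. Leave it where it stands.

How it is judged:
By the outcome, as a careful person would: the job done as asked, in the order asked, and still so for the second after the job is handed in, with the robot touching nothing.
It also fails if it takes over 56 s, if anything falls off the work surface, if the arm or the gripper's body presses on something with over 40 N, if the wrist force passes 120 N, or if a joint passes its speed limit or range.

### The arm

A 6-joint arm with a two-finger parallel gripper is mounted at the origin on a cart in front of the work surface, level with it; the furniture and walls round the work are solid. World frame = base frame: x ahead of the robot, y to its left, z up, the work surface at z = 0. Lengths are in m, angles in degrees, forces in N, time in s.
With the tool pointing down it reaches from about 0.35 to 0.975 m from the base axis. Payload 7.1 kg.
Tool frame: the origin (TCP) lies at the very end of the fingers, on their centre line; the grasp point (between the pads) lies 19 mm behind it; z points along the fingers, y is the direction in which the jaws open and shut (so a half turn about z gives the same grasp; the last joint's range is limited). The gripper opens to 88 mm and grips with 3 to 60 N. Pads are 20 mm wide; open, the fingers measure 115 mm over their backs; the gripper's body (75 mm by 178 mm) begins 61 mm behind the grasp point.
Start: joints at [69.5, 24.242, 93.386, -0, 62.372, -1.089], TCP at [0.208, 0.589, 0.223] pointing down, gripper open.
Joint ranges: [-172.04, 172.04], [-51.8, 120.97], [4.93, 147.93], [-75.15, 255.16], [6.16, 154.13], [-145.62, 145.62]. Speed limits (degrees/s): [136.94, 136.94, 172.46, 180, 180, 180].

### API

Orientations are given as [roll, pitch, yaw] about the fixed x, y, z axes, in that order (R = Rz(yaw) Ry(pitch) Rx(roll)).
In Python, from bench import manip gives the robot as it stands.
- The arm moves only by the tool jog_arm, never from a script. Its argument "rows" is a list of rows, each a list of 5 numbers: the opening, from -1 (shut) to 1 (fully open), then the shift along the tool's x, y, z in m, then the turn about the tool's z in rad. A call has exactly 5 rows; each row is the pose to reach, as a shift and turn from the pose measured when the call began, along the tool's axes at that moment; what a row does not reach only later rows make up. A row lasts 1/10 s, in which the tool goes at most 50 mm and 8.59 degrees, less where a joint would pass 70% of its speed; a pose out of reach is approached as far as the arm can. A call with a gripper value outside its range is refused whole. The fingers move at their own pace and stop on an object; the grip force is fixed at half the most. Time passes only in rows, so rows that repeat a pose let the fingers close, or fill a call up. It gives the time, the measured TCP pose, the force and the opening at its end, in the units of the state.
- manip.get_obs(): the state, without advancing time (a new reading comes with each control period).
- manip.capture(name): name is "scene" or "top" or "wrist"; returns (picture, depth): 400x640x3 uint8, red, green, blue; 400x640 float32, m along the optical axis (not along the pixel's ray), 0 where there is no reading.
- manip.camera_info(name): a dict with "intrinsics" (3x3 intrinsics, pixels), "k1" (the pictures are not rectified: a ray, as slopes to the right and down, at radius r is drawn at 1 + k1 r^2 times it, then the intrinsics apply), "rvec" (rotation vector, rad) and "tvec" (3), from world to camera coordinates, as OpenCV has them. Camera axes: x right, y down, z forward; pixel columns grow to the right and rows downward; lengths in m; the calibration is good to about 2 mm. A picture is of the moment at which its call begins: read the wrist's pose just before it. camera_info takes no time and is no camera call; for the wrist camera it gives the pose at the moment of the call.
- manip.hand_in(): hands the job in, once; it reports no verdict.
Trained networks look in the newest picture that a camera, given by its name, has taken for a name from the list of things; names that differ only in an ending like _2 or _b are one class to them, and where a whole thing is asked for, a point or a joint stands for the part that bears it (a point fixed in the world has none). Each returns a list of dicts, best first, with "score" (0 to 1); they miss things now and then, are a little off and sometimes report something else, mostly with a low value. They report only what shows in the picture. A call takes as long as a camera call.
- manip.find_in(camera, label): "extent" ([left, top, right, bottom] as shares, 0 to 1, of the picture: columns of its width, rows of its height, round what is visible of it).
- manip.silhouettes(camera, label): "region" (400x640 bool, what is visible of it) and "extent" ([left, top, right, bottom] as shares, 0 to 1, of the picture: columns of its width, rows of its height, round what is visible of it).
The state is a dict: "time_s": time; "joint_pos": joint angles; "qd": joint speeds; "effort": joint torques, N m; "position": TCP position; "tcp_rot": TCP orientation; "ft_force": force on the tool from outside, world axes, zero at the start; "ft_torque": the same for the moment, N m; "gripper_width": finger opening in m.
Only numpy, scipy, OpenCV 4.12 (cv2) and the standard library are available. Lean on these libraries where they do the work, as an engineer would, in place of code of your own. Each camera call takes 0.05 s, during which the arm holds its last target. There are 200 camera calls.

## Working session

There is one attempt and no reset: what is moved stays moved. The work goes in short steps, Python scripts to look and compute and a tool call to move; the robot and the scene stay as the last step left them, time stands still between calls to the robot, and variables do not carry over. Pictures are saved under pics/ and viewed, about 8 in all and at most 12, crops included, and the job is handed in when it is done.

Besides the shell and the picture viewer there is one more tool, called after "Request:" as a command line: name --pt "numbers of a row" for each row, then --argument value for the rest. jog_arm: Moves the arm, as the interface text tells. Its arguments: {"type":"object","properties":{"rows":{"type":"array"}},"required":["rows"]}

```bash
mkdir -p pics; cat > h.py <<'E'
from bench import manip
import numpy as np, cv2
def cam(n):
    c=manip.camera_info(n); R,_=cv2.Rodrigues(np.array(c["rvec"],float)); return np.array(c["intrinsics"]),c["k1"],R,np.array(c["tvec"],float).ravel()
def w2p(n,P,c=None):
    K,k1,R,t=c or cam(n); q=np.atleast_2d(P)@R.T+t; s=q[:,:2]/q[:,2:]; s=s*(1+k1*(s**2).sum(1,keepdims=True)); return s@K[:2,:2].T+K[:2,2]
def p2w(n,uv,d,c=None):
    K,k1,R,t=c or cam(n); uv=np.atleast_2d(uv).astype(float); s0=(uv-K[:2,2])/np.array([K[0,0],K[1,1]]); s=s0.copy()
    for _ in range(8): s=s0/(1+k1*(s**2).sum(1,keepdims=True))
    q=np.c_[s,np.ones(len(s))]*np.asarray(d).reshape(-1,1); return (q-t)@R
def cloud(n,mask,depth,c=None):
    m=mask&(depth>0); v,u=np.nonzero(m); return p2w(n,np.c_[u,v],depth[m],c)
def save(name,im): cv2.imwrite("pics/"+name,im[:,:,::-1])
E
cat > a.py <<'E'
from h import *
ims=[]
for n in ("top","scene"):
    im,d=manip.capture(n); c=cam(n); save(n+"0.png",im); np.save(n+"0.npy",d)
    print(n,"campos",(-c[2].T@c[3]).round(3))
    for l in ["battery_pack","charger","battery_bay","beaker","black_can","lens","carton","dish","counter","vial"]:
        if n=="scene" and l not in("battery_pack","charger","battery_bay"): continue
        r=manip.silhouettes(n,l)
        for x in r[:1]:
            P=cloud(n,x["region"],d,c); 
            e=x["extent"]; lo,md,hi=np.percentile(P,[3,50,97],axis=0)
            zt=np.percentile(P[:,2],90); T=P[P[:,2]>zt-.008]
            (cx,cy),(w,h),a=cv2.minAreaRect((T[:,:2]*1000).astype(np.float32))
            print(l,round(x["score"],2),"px",[int(e[0]*640),int(e[1]*400),int(e[2]*640),int(e[3]*400)],"lo",lo.round(3),"hi",hi.round(3),"topz",zt.round(3),"rect",round(cx),round(cy),round(w),round(h),round(a))
            np.save(f"m_{n}_{l}.npy",x["region"])
E
python3 a.py
```

```text
top campos [0.42  0.013 1.302]
battery_pack 0.84 px [366, 197, 394, 241] lo [ 0.396 -0.209  0.018] hi [ 0.501 -0.142  0.05 ] topz 0.049 rect 449 -177 36 121 63
charger 0.56 px [369, 192, 403, 232] lo [ 0.434 -0.234  0.001] hi [ 0.523 -0.15   0.052] topz 0.05 rect 478 -193 63 88 60
battery_bay 0.96 px [221, 192, 254, 255] lo [0.375 0.182 0.007] hi [0.53  0.259 0.065] topz 0.063 rect 393 208 49 57 15
beaker 0.72 px [294, 158, 314, 179] lo [ 0.574  0.009 -0.003] hi [0.624 0.057 0.069] topz 0.067 rect 599 32 52 54 89
black_can 0.39 px [307, 225, 320, 239] lo [ 0.411  0.001 -0.002] hi [0.441 0.033 0.055] topz 0.054 rect 426 14 30 30 90
lens 0.71 px [367, 200, 395, 243] lo [ 0.396 -0.209  0.026] hi [ 0.498 -0.141  0.05 ] topz 0.049 rect 448 -177 35 119 62
carton 0.77 px [253, 188, 268, 210] lo [0.488 0.135 0.033] hi [0.54  0.174 0.043] topz 0.041 rect 514 155 54 37 16
dish 0.67 px [442, 166, 466, 188] lo [ 0.547 -0.415  0.007] hi [ 0.605 -0.361  0.019] topz 0.017 rect 577 -387 62 63 45
counter 0.7 px [349, 157, 366, 171] lo [ 0.596 -0.136  0.003] hi [ 0.641 -0.095  0.027] topz 0.025 rect 616 -114 43 43 61
vial 0.56 px [222, 193, 255, 254] lo [0.375 0.182 0.007] hi [0.531 0.262 0.065] topz 0.063 rect 394 208 49 56 14
scene campos [-0.048  0.386  0.708]
battery_pack 0.95 px [369, 186, 392, 220] lo [ 0.39  -0.205  0.019] hi [ 0.496 -0.134  0.047] topz 0.047 rect 446 -173 34 120 61
charger 0.71 px [363, 177, 388, 213] lo [ 0.427 -0.23   0.002] hi [ 0.525 -0.144  0.05 ] topz 0.048 rect 475 -189 63 95 60
battery_bay 0.78 px [210, 239, 279, 304] lo [0.363 0.184 0.003] hi [0.53  0.27  0.063] topz 0.062 rect 392 211 51 56 16
```

```bash
python3 - <<'E'
import cv2
a=cv2.imread("pics/top0.png")[120:290,180:490]; b=cv2.imread("pics/scene0.png")
a=cv2.resize(a,(790,433),interpolation=cv2.INTER_CUBIC); cv2.imwrite("pics/t1.png",a)
E
```

```text
(no output)
```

View pics/t1.png

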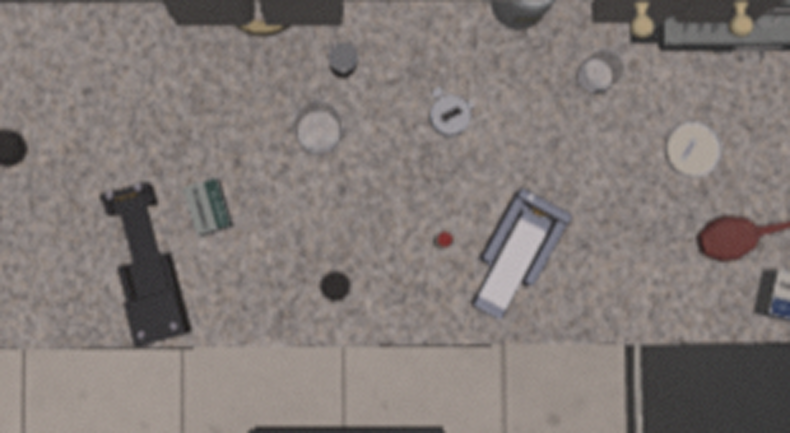

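```bash
cat > st.py <<'E'
from h import *
from scipy.spatial.transform import Rotation as Ro
import sys
o=manip.get_obs(); R=Ro.from_euler("xyz",o["tcp_rot"],degrees=True).as_matrix()
print({k:np.round(o[k],3).tolist() for k in("time_s","joint_pos","position","tcp_rot","ft_force","gripper_width")})
print("tool y heading",np.degrees(np.arctan2(R[1,1],R[0,1])).round(2))
def goto(P,head=None):
    "head: wanted heading of the pack axis (tool x up to 180)"
    s=R.T@(np.array(P)-o["position"]); h=np.degrees(np.arctan2(R[1,0],R[0,0]))
    print("shift",s.round(4))
    if head is not None:
        for f in (0,180):
            d=(head+f-h+180)%360-180; print("turn world",round(d,1),"tool z rad",round(-np.radians(d),3),"(flip)" if f else "")
a=[float(x) for x in sys.argv[1:]]
if a: goto(a[:3],a[3] if len(a)>3 else None)
E
python3 st.py 0.414 -0.157 0.15 -28; python3 - <<'E'
import sys; sys.path.insert(0,'.')
from h import *
P={}
for n in("top","scene"):
    d=np.load(n+"0.npy");c=cam(n)
    for l in("charger","battery_bay","battery_pack"):
        Q=cloud(n,np.load(f"m_{n}_{l}.npy"),d,c); z=Q[:,2]
        if l=="battery_pack": T=Q[z>.036]
        elif l=="charger": T=Q[(z>.03)]
        else: T=Q[z>.05]
        print(n,l,[np.round(x,1) for x in cv2.minAreaRect((T[:,:2]*1000).astype(np.float32))],len(T))
E
```

```text
{'time_s': 0.75, 'joint_pos': [69.501, 24.239, 93.386, -0.001, 62.372, -1.089], 'position': [0.208, 0.589, 0.223], 'tcp_rot': [179.997, 0.001, 160.591], 'ft_force': [0.383, -0.155, -0.854], 'gripper_width': 0.088}
tool y heading 70.59
shift [-0.4427 -0.6355  0.0727]
turn world 171.4 tool z rad -2.992 
turn world -8.6 tool z rad 0.15 (flip)
top charger [array([ 477.9, -193.5]), array([64.6, 88.2]), np.float64(60.7)] 392
top battery_bay [array([393.4, 208.4]), array([49. , 56.6]), np.float64(15.4)] 376
top battery_pack [array([ 449.2, -176.8]), array([ 36.1, 121.3]), np.float64(62.7)] 541
scene charger [array([ 474.1, -188.8]), array([64. , 94.4]), np.float64(60.8)] 322
scene battery_bay [array([392.1, 210.7]), array([50.9, 56.8]), np.float64(15.1)] 597
scene battery_pack [array([ 445.7, -174.1]), array([ 37.9, 120.8]), np.float64(59.9)] 424
```

```bash
cat > plan.py <<'E'
# usage: plan.py x,y,z,yaw ...   each = end of one or more calls from the measured pose
from h import *
import sys
o=manip.get_obs(); p=np.array(o["position"]); y=o["tcp_rot"][2]
print("t",round(o["time_s"],2),"p",p.round(4),"rot",np.round(o["tcp_rot"],2),"f",np.round(o["ft_force"],1),"w",round(o["gripper_width"],4),"j",np.round(o["joint_pos"],0))
for a in sys.argv[1:]:
    v=[float(q) for q in a.split(",")]; q=np.array(v[:3]); yt=v[3] if len(v)>3 else y
    D=q-p; dy=(yt-y+180)%360-180
    if len(v)>4: dy=v[4]
    n=int(max(1,np.ceil(np.linalg.norm(D)/.235),np.ceil(abs(dy)/41)))
    for k in range(n):
        c,s=np.cos(np.radians(y)),np.sin(np.radians(y)); R=np.array([[c,s,0],[s,-c,0],[0,0,-1.]])
        print(" call: end shift",(R.T@(D/n)).round(4),"turn",round(-np.radians(dy/n),3)); y+=dy/n; p=p+D/n
E
python3 plan.py 0.38,0.2,0.2,60,-100 0.416,-0.158,0.15,-29,-89.6
```

```text
t 0.75 p [0.2077 0.5895 0.2227] rot [180.     0.   160.59] f [ 0.4 -0.2 -0.9] w 0.0879 j [70. 24. 93. -0. 62. -1.]
 call: end shift [-0.0973 -0.1034  0.0076] turn 0.582
 call: end shift [-0.1381 -0.0329  0.0076] turn 0.582
 call: end shift [-0.1335  0.0484  0.0076] turn 0.582
 call: end shift [-0.0981  0.0691  0.0167] turn 0.521
 call: end shift [-0.0507  0.1087  0.0167] turn 0.521
 call: end shift [0.0102 0.1195 0.0167] turn 0.521
```

Request:
jog_arm --pt "1 -0.02 -0.02 0.002 0.12" --pt "1 -0.04 -0.04 0.003 0.24" --pt "1 -0.06 -0.06 0.005 0.36" --pt "1 -0.08 -0.08 0.007 0.48" --pt "1 -0.097 -0.103 0.008 0.58"

```text
time_s: 1.25
position: [0.2655, 0.4592, 0.2147]
tcp_rot: [180.0, -0.0, 127.1]
ft_force: [0.4, -0.2, -0.5]
gripper_width: 0.0875
```

Request:
jog_arm --pt "1 -0.028 -0.007 0.002 0.12" --pt "1 -0.056 -0.013 0.003 0.24" --pt "1 -0.084 -0.02 0.005 0.36" --pt "1 -0.112 -0.026 0.007 0.48" --pt "1 -0.138 -0.033 0.008 0.58"

```text
time_s: 1.75
position: [0.3229, 0.3282, 0.2067]
tcp_rot: [180.0, -0.0, 93.6]
ft_force: [0.4, 0.2, -0.6]
gripper_width: 0.0876
```

Request:
jog_arm --pt "1 -0.027 0.01 0.002 0.12" --pt "1 -0.054 0.02 0.003 0.24" --pt "1 -0.081 0.03 0.005 0.36" --pt "1 -0.108 0.04 0.007 0.48" --pt "1 -0.134 0.048 0.008 0.58"

```text
time_s: 2.25
position: [0.3797, 0.1964, 0.1988]
tcp_rot: [180.0, -0.1, 60.1]
ft_force: [0.1, 0.2, 0.0]
gripper_width: 0.0875
```

```bash
python3 plan.py 0.416,-0.158,0.15,-29
```

```text
t 2.25 p [0.3797 0.1964 0.1988] rot [ 1.7997e+02 -7.0000e-02  6.0080e+01] f [0.1 0.2 0. ] w 0.0875 j [ 26.   9. 119.   0.  52.  56.]
 call: end shift [-0.0963  0.0694  0.0163] turn 0.518
 call: end shift [-0.0493  0.108   0.0163] turn 0.518
 call: end shift [0.0107 0.1183 0.0163] turn 0.518
```

Request:
jog_arm --pt "1 -0.019 0.014 0.003 0.1" --pt "1 -0.038 0.028 0.006 0.2" --pt "1 -0.058 0.042 0.01 0.31" --pt "1 -0.077 0.056 0.013 0.41" --pt "1 -0.096 0.069 0.016 0.518"

```text
time_s: 2.75
position: [0.3919, 0.0778, 0.1828]
tcp_rot: [180.0, -0.1, 30.2]
ft_force: [0.6, 0.4, 0.6]
gripper_width: 0.0875
```

Request:
jog_arm --pt "1 -0.01 0.022 0.003 0.1" --pt "1 -0.02 0.044 0.006 0.2" --pt "1 -0.03 0.065 0.01 0.31" --pt "1 -0.04 0.087 0.013 0.41" --pt "1 -0.049 0.108 0.016 0.518"

```text
time_s: 3.25
position: [0.4039, -0.0412, 0.1668]
tcp_rot: [-180.0, -0.1, 0.2]
ft_force: [-0.0, -0.1, -0.2]
gripper_width: 0.0878
```

Request:
jog_arm --pt "1 0.002 0.024 0.003 0.1" --pt "1 0.004 0.048 0.006 0.2" --pt "1 0.006 0.072 0.01 0.31" --pt "1 0.009 0.096 0.013 0.41" --pt "1 0.011 0.118 0.016 0.518"

```text
time_s: 3.75
position: [0.4157, -0.1604, 0.1508]
tcp_rot: [-179.9, -0.1, -29.7]
ft_force: [-0.0, 0.1, -0.1]
gripper_width: 0.0878
```

```bash
cat > wl.py <<'E'
from h import *
import sys
tag=sys.argv[1]
c=cam("wrist"); im,d=manip.capture("wrist"); save(tag+".png",im); np.save(tag+".npy",d)
for l in sys.argv[2:]:
    for x in manip.silhouettes("wrist",l)[:1]:
        Q=cloud("wrist",x["region"],d,c); z=Q[:,2]; zt=np.percentile(z,95); T=Q[z>zt-.006]
        e=x["extent"]
        print(l,round(x["score"],2),[int(e[0]*640),int(e[1]*400),int(e[2]*640),int(e[3]*400)],"z",np.percentile(z,[3,50,97]).round(3),"toprect",[np.round(v,1) for v in cv2.minAreaRect((T[:,:2]*1000).astype(np.float32))],len(T))
E
python3 plan.py; python3 wl.py w1 battery_pack charger
```

```text
t 3.75 p [ 0.4157 -0.1604  0.1508] rot [-1.7989e+02 -1.3000e-01 -2.9720e+01] f [-0.   0.1 -0.1] w 0.0878 j [-23.  16. 119.   0.  46.  97.]
battery_pack 0.87 [294, 81, 336, 221] z [0.044 0.046 0.047] toprect [array([ 447.3, -176.7]), array([ 34.2, 118.8]), np.float64(60.5)] 5337
charger 0.61 [274, 61, 354, 170] z [0.012 0.042 0.051] toprect [array([ 480.3, -195.2]), array([63.7, 78.7]), np.float64(60.0)] 1199
```

View pics/w1.png

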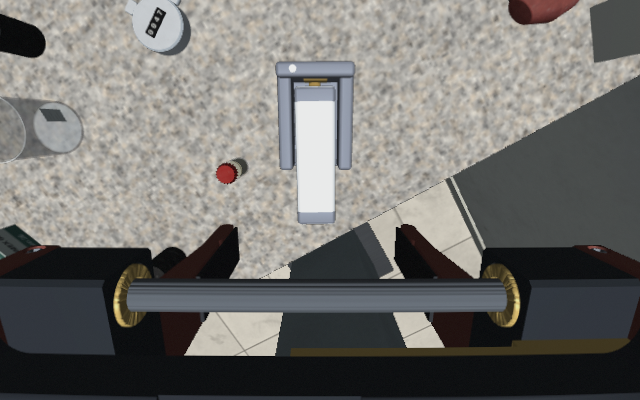

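```bash
python3 plan.py 0.4143,-0.1579,0.012,-29.6
```

```text
t 3.9 p [ 0.4155 -0.1599  0.1507] rot [-1.7989e+02 -1.0000e-01 -2.9500e+01] f [-0.5  0.9 -0. ] w 0.0876 j [-23.  16. 119.   0.  46.  97.]
 call: end shift [-0.002  -0.0012  0.1387] turn 0.002
```

Request:
jog_arm --pt "0.4 -0.002 -0.001 0.03 0" --pt "0.4 -0.002 -0.001 0.06 0" --pt "0.4 -0.002 -0.001 0.09 0" --pt "0.4 -0.002 -0.001 0.12 0" --pt "0.4 -0.002 -0.001 0.139 0"

```text
time_s: 4.4
position: [0.4138, -0.1566, 0.0103]
tcp_rot: [-179.9, 0.0, -29.3]
ft_force: [-0.3, 0.2, 0.1]
gripper_width: 0.0615
```

Request:
jog_arm --pt "-1 0 0 0 0" --pt "-1 0 0 0 0" --pt "-1 0 0 0 0" --pt "-1 0 0 0 0" --pt "-1 0 0 0 0"

```text
time_s: 4.9
position: [0.4144, -0.1567, 0.0113]
tcp_rot: [-179.9, -0.1, -29.3]
ft_force: [0.2, 2.5, 6.2]
gripper_width: 0.034
```

Request:
jog_arm --pt "-1 0 0 -0.015 0" --pt "-1 0 0 -0.03 0" --pt "-1 0 0 -0.05 0" --pt "-1 0 0 -0.07 0" --pt "-1 0 0 -0.08 0"

```text
time_s: 5.4
position: [0.4148, -0.1571, 0.0929]
tcp_rot: [-179.9, -0.2, -29.3]
ft_force: [0.7, -0.6, -2.1]
gripper_width: 0.0339
```

```bash
python3 wl.py w2 battery_pack; python3 - <<'E'
from h import *
im,d=manip.capture("scene"); save("s2.png",cv2.resize(im[130:270,300:460],(800,700))[:600]); c=cam("scene")
r=manip.silhouettes("scene","battery_pack")
Q=cloud("scene",r[0]["region"],d,c); a=Q[:,:2]@[.8695,-.494]
for lo,hi in((0,15),(40,60),(85,100)):
    l,h=np.percentile(a,[lo,hi]);s=Q[(a>=l)&(a<=h)]; print(s[:,:2].mean(0).round(3),"topz",np.percentile(s[:,2],[5,95]).round(3))
E
```

```text
battery_pack 0.96 [275, 31, 364, 276] z [0.126 0.128 0.129] toprect [array([ 455.3, -180.9]), array([ 34.7, 103.1]), np.float64(59.4)] 19613
[ 0.396 -0.145] topz [0.101 0.125]
[ 0.403 -0.142] topz [0.101 0.128]
[ 0.429 -0.17 ] topz [0.125 0.128]
```

```bash
python3 plan.py 0.51,0.018,0.093,105,134.3
```

```text
t 5.6 p [ 0.414  -0.1568  0.0911] rot [-1.7988e+02 -1.0000e-01 -2.9300e+01] f [-0.6 -0.5 -2.4] w 0.0343 j [-22.  22. 121.   0.  37.  97.]
 call: end shift [-0.0005 -0.0498 -0.0005] turn -0.586
 call: end shift [ 0.0272 -0.0418 -0.0005] turn -0.586
 call: end shift [ 0.0457 -0.0198 -0.0005] turn -0.586
 call: end shift [ 0.0491  0.0088 -0.0005] turn -0.586
```

Request:
jog_arm --pt "-1 0 -0.01 -0.001 -0.117" --pt "-1 0 -0.02 -0.001 -0.234" --pt "-1 0 -0.03 -0.001 -0.352" --pt "-1 0 -0.04 -0.001 -0.469" --pt "-1 0 -0.05 -0.001 -0.586"

```text
time_s: 6.1
position: [0.4379, -0.1126, 0.0911]
tcp_rot: [-179.9, -0.0, 4.5]
ft_force: [-0.4, -0.4, -3.2]
gripper_width: 0.0338
```

Request:
jog_arm --pt "-1 0.005 -0.008 -0.001 -0.117" --pt "-1 0.011 -0.017 -0.001 -0.234" --pt "-1 0.016 -0.025 -0.001 -0.352" --pt "-1 0.022 -0.034 -0.001 -0.469" --pt "-1 0.027 -0.042 -0.001 -0.586"

```text
time_s: 6.6
position: [0.4609, -0.068, 0.0909]
tcp_rot: [-179.8, 0.0, 38.4]
ft_force: [-0.2, 0.7, -2.0]
gripper_width: 0.0342
```

Request:
jog_arm --pt "-1 0.009 -0.004 0 -0.117" --pt "-1 0.018 -0.008 0 -0.234" --pt "-1 0.027 -0.012 0 -0.352" --pt "-1 0.037 -0.016 0 -0.469" --pt "-1 0.046 -0.02 0 -0.586"

```text
time_s: 7.1
position: [0.4839, -0.0234, 0.0896]
tcp_rot: [-179.7, -0.0, 72.3]
ft_force: [0.6, -0.3, -1.5]
gripper_width: 0.0342
```

Request:
jog_arm --pt "-1 0.01 0.002 0 -0.117" --pt "-1 0.02 0.004 0 -0.234" --pt "-1 0.03 0.006 0 -0.352" --pt "-1 0.04 0.008 0 -0.469" --pt "-1 0.049 0.009 0 -0.586"

```text
time_s: 7.6
position: [0.5069, 0.021, 0.0883]
tcp_rot: [-179.7, -0.2, 106.1]
ft_force: [0.6, 1.0, -2.0]
gripper_width: 0.034
```

```bash
python3 plan.py 0.51,0.018,0.002,105; python3 wl.py w3 battery_pack carton
```

```text
t 7.6 p [0.5069 0.021  0.0883] rot [-179.7    -0.21  106.13] f [ 0.6  1.  -2. ] w 0.034 j [  1.  27. 113.   0.  41. -15.]
 call: end shift [-0.0037  0.0021  0.0863] turn 0.02
battery_pack 0.85 [277, 30, 365, 277] z [0.121 0.123 0.124] toprect [array([494.5,  67.3]), array([ 34.7, 103.2]), np.float64(15.2)] 19625
carton 0.61 [340, 2, 430, 67] z [0.006 0.038 0.04 ] toprect [array([513.5, 144. ]), array([61.6, 48.1]), np.float64(16.6)] 4474
```

Request:
jog_arm --pt "-1 -0.003 0.002 0.03 0.02" --pt "-1 -0.003 0.002 0.055 0.02" --pt "-1 -0.003 0.002 0.072 0.02" --pt "-1 -0.003 0.002 0.08 0.02" --pt "-1 -0.003 0.002 0.081 0.02"

```text
time_s: 8.25
position: [0.5081, 0.0183, 0.0064]
tcp_rot: [-179.6, -0.2, 104.5]
ft_force: [-0.2, 0.4, -1.0]
gripper_width: 0.0336
```

Request:
jog_arm --pt "-1 0 0 0.002 0" --pt "-1 0 0 0.004 0" --pt "-1 0 0 0.005 0" --pt "-1 0 0 0.005 0" --pt "-1 0 0 0.005 0"

```text
time_s: 8.75
position: [0.5083, 0.0183, 0.0017]
tcp_rot: [-179.6, -0.2, 104.5]
ft_force: [0.3, 0.2, -1.7]
gripper_width: 0.0339
```

Request:
jog_arm --pt "0.15 0 0 0 0" --pt "0.15 0 0 0 0" --pt "0.15 0 0 0 0" --pt "0.15 0 0 -0.03 0" --pt "0.15 0 0 -0.06 0"

```text
time_s: 9.25
position: [0.5079, 0.0182, 0.0617]
tcp_rot: [-179.5, -0.3, 104.5]
ft_force: [-0.0, -0.5, 0.9]
gripper_width: 0.0501
```

Request:
jog_arm --pt "0.15 0 0 -0.02 0" --pt "0.15 0 0 -0.05 0" --pt "0.15 0 0 -0.07 0" --pt "0.15 0 0 -0.07 0" --pt "0.15 0 0 -0.07 0"

```text
time_s: 9.75
position: [0.5086, 0.0181, 0.1318]
tcp_rot: [-179.5, -0.2, 104.5]
ft_force: [0.3, -0.0, -0.5]
gripper_width: 0.0502
```

```bash
python3 plan.py; python3 wl.py w4 battery_pack
```

```text
t 9.75 p [0.5086 0.0181 0.1318] rot [-179.51   -0.24  104.49] f [ 0.3 -0.  -0.5] w 0.0502 j [  1.  22. 111.   0.  47. -14.]
battery_pack 0.75 [297, 77, 340, 220] z [0.032 0.034 0.035] toprect [array([499.1,  57. ]), array([ 34. , 119.6]), np.float64(13.2)] 5627
```

View pics/w4.png

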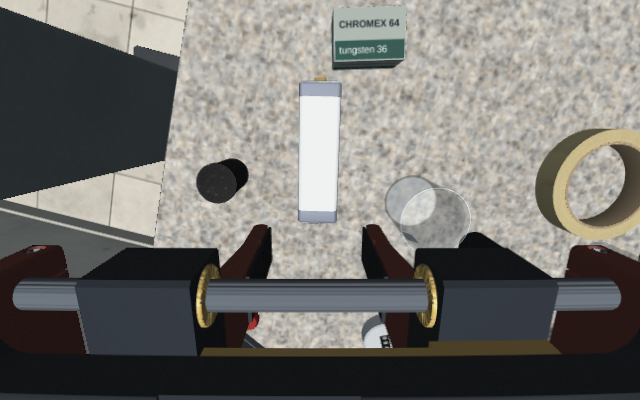

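```bash
python3 plan.py 0.4927,0.0843,0.003,103.2
```

```text
t 9.85 p [0.5078 0.018  0.1307] rot [-179.37   -0.27  104.48] f [-0.2  0.2 -0.1] w 0.0505 j [  1.  23. 111.   0.  47. -14.]
 call: end shift [0.0679 0.002  0.1277] turn 0.022
```

Request:
jog_arm --pt "0.15 0.034 0.001 0.02 0.022" --pt "0.15 0.068 0.002 0.05 0.022" --pt "0.15 0.068 0.002 0.09 0.022" --pt "0.15 0.068 0.002 0.115 0.022" --pt "0.15 0.068 0.002 0.122 0.022"

```text
time_s: 10.35
position: [0.4883, 0.0845, 0.0055]
tcp_rot: [-179.0, -0.3, 103.3]
ft_force: [0.8, -0.9, 0.0]
gripper_width: 0.0506
```

```bash
python3 plan.py 0.4927,0.0843,0.003,103.2
```

```text
t 10.35 p [0.4883 0.0845 0.0055] rot [-178.98   -0.29  103.26] f [ 0.8 -0.9  0. ] w 0.0506 j [  8.  35. 115.   0.  31.  -5.]
 call: end shift [-0.0012  0.0043  0.0025] turn 0.001
```

Request:
jog_arm --pt "0.15 -0.001 0.004 0.002 0" --pt "0.15 -0.001 0.004 0.002 0" --pt "-1 -0.001 0.004 0.002 0" --pt "-1 -0.001 0.004 0.002 0" --pt "-1 -0.001 0.004 0.002 0"

```text
time_s: 10.85
position: [0.4931, 0.0844, 0.0045]
tcp_rot: [-179.1, -0.3, 103.2]
ft_force: [-0.9, -1.1, 4.4]
gripper_width: 0.0339
```

Request:
jog_arm --pt "-1 0 0 0 0" --pt "-1 0 0 -0.005 0" --pt "-1 0 0 -0.025 0" --pt "-1 0 0 -0.055 0" --pt "-1 0 0 -0.085 0"

```text
time_s: 11.35
position: [0.4938, 0.0843, 0.0902]
tcp_rot: [-179.0, -0.3, 103.2]
ft_force: [-0.3, -0.1, -2.8]
gripper_width: 0.0338
```

```bash
python3 wl.py w5 battery_pack; cat > tilt.py <<'E'
from h import *
import sys
# side view: fit of the pack's cloud against distance along the tool's heading, from camera argv[1]
n=sys.argv[1]; o=manip.get_obs(); h=np.radians(o["tcp_rot"][2]); p=np.array(o["position"]); c=cam(n)
im,d=manip.capture(n); save(sys.argv[2],im)
m=manip.silhouettes(n,"battery_pack")[0]; Q=cloud(n,m["region"],d,c)-p
a=Q[:,:2]@[np.cos(h),np.sin(h)]; b=Q[:,:2]@[-np.sin(h),np.cos(h)]
print("score",round(m["score"],2),len(Q))
for l in np.arange(-.12,.06,.015):
    s=(a>=l)&(a<l+.015)
    if s.sum()>5: print("a",round(l+.0075,3),"z rel tcp p5,50,95",np.percentile(Q[s,2],[5,50,95]).round(4),"b",np.percentile(b[s],[5,95]).round(4),s.sum())
print("a range",np.percentile(a,[1,99]).round(4))
E
python3 tilt.py scene s5.png; python3 tilt.py top t5.png; python3 plan.py
```

```text
battery_pack 0.84 [280, 185, 356, 347] z [0.103 0.12  0.121] toprect [array([495.3,  77.6]), array([34.2, 76.7]), np.float64(12.9)] 7898
score 0.6 295
a -0.008 z rel tcp p5,50,95 [0.0276 0.029  0.0302] b [-0.0153 -0.0006] 12
a 0.008 z rel tcp p5,50,95 [0.0091 0.0291 0.0308] b [-0.0145  0.0161] 62
a 0.023 z rel tcp p5,50,95 [0.0006 0.0283 0.0306] b [-0.0134  0.0167] 113
a 0.038 z rel tcp p5,50,95 [-0.0011  0.0159  0.0289] b [-0.0142  0.0159] 105
a range [-0.0067  0.0371]
score 0.69 130
a -0.082 z rel tcp p5,50,95 [0.0164 0.0284 0.0323] b [-0.0151  0.0162] 76
a -0.068 z rel tcp p5,50,95 [0.025  0.0296 0.0335] b [-0.0153  0.0163] 54
a range [-0.0895 -0.0626]
t 11.65 p [0.4936 0.0842 0.0885] rot [-178.98   -0.29  103.24] f [-0.2  0.2 -1.4] w 0.0338 j [  8.  26. 113.   0.  42.  -5.]
```

```bash
python3 plan.py 0.4064,0.159,0.09,105.2
```

```text
t 11.65 p [0.4936 0.0842 0.0885] rot [-178.98   -0.29  103.24] f [-0.2  0.2 -1.4] w 0.0338 j [  8.  26. 113.   0.  42.  -5.]
 call: end shift [ 0.0928 -0.0677 -0.0015] turn -0.034
```

Request:
jog_arm --pt "-1 0.025 -0.018 -0.001 -0.01" --pt "-1 0.05 -0.036 -0.001 -0.02" --pt "-1 0.075 -0.055 -0.002 -0.03" --pt "-1 0.093 -0.068 -0.002 -0.034" --pt "-1 0.093 -0.068 -0.002 -0.034"

```text
time_s: 12.15
position: [0.4028, 0.1596, 0.0908]
tcp_rot: [-178.7, -0.3, 105.3]
ft_force: [0.7, 1.1, -1.9]
gripper_width: 0.0342
```

```bash
python3 plan.py 0.4064,0.159,0.068,105.2; python3 wl.py w6 battery_bay battery_pack; python3 - <<'E'
from h import *
im=cv2.imread("pics/w6.png")
c=cam("wrist"); o=[.3927,.2095]; h=np.radians(15.2)
B=lambda x,y,z:[.3927+ (x+.075)*np.cos(h)-y*np.sin(h), .2095+(x+.075)*np.sin(h)+y*np.cos(h),z]
for P in [(-.1,-.028,.062),(-.05,-.028,.062),(-.05,.028,.062),(-.1,.028,.062)]: cv2.circle(im,tuple(int(v) for v in w2p("wrist",[B(*P)],c)[0]),3,(0,0,255),-1)
cv2.imwrite("pics/w6b.png",im)
E
```

```text
t 12.15 p [0.4028 0.1596 0.0908] rot [-178.73   -0.32  105.33] f [ 0.7  1.1 -1.9] w 0.0342 j [ 20.  22. 121.   1.  38.   4.]
 call: end shift [-0.0015  0.0033  0.0228] turn 0.002
battery_bay 0.78 [283, 99, 539, 190] z [0.011 0.037 0.063] toprect [array([391.7, 209.6]), array([50.1, 55.4]), np.float64(14.9)] 7072
battery_pack 0.83 [281, 185, 355, 345] z [0.103 0.12  0.122] toprect [array([404.8, 153. ]), array([34.6, 77.1]), np.float64(15.3)] 7949
```

View pics/w6b.png

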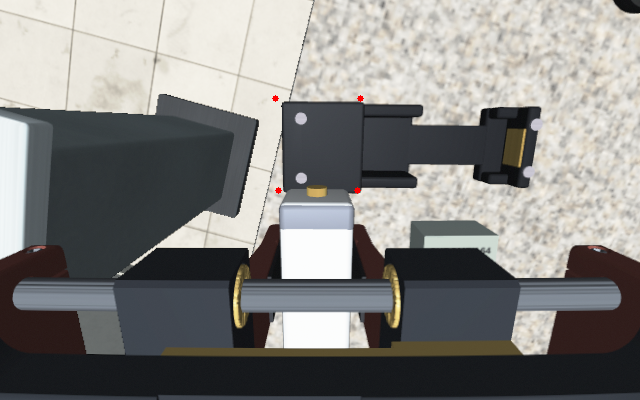

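Request:
jog_arm --pt "-1 -0.001 0.002 0.01 0" --pt "-1 -0.001 0.002 0.018 0" --pt "-1 -0.001 0.002 0.022 0" --pt "-1 -0.001 0.002 0.025 0" --pt "-1 -0.001 0.002 0.027 0"

```text
time_s: 12.8
position: [0.4081, 0.1578, 0.0647]
tcp_rot: [-178.9, -0.3, 105.2]
ft_force: [-2.0, -8.8, 15.3]
gripper_width: 0.0335
```

Request:
jog_arm --pt "-1 0 0 0.001 0" --pt "-1 0 0 0.002 0" --pt "-1 0 0 0.003 0" --pt "-1 0 0 0.004 0" --pt "-1 0 0 0.005 0"

```text
time_s: 13.3
position: [0.4083, 0.1571, 0.0605]
tcp_rot: [-178.9, -0.2, 105.3]
ft_force: [-2.7, -8.6, 16.6]
gripper_width: 0.0341
```

```bash
python3 plan.py; python3 tilt.py top t6.png; python3 wl.py w7 battery_pack
```

```text
t 13.3 p [0.4083 0.1571 0.0605] rot [-178.92   -0.22  105.25] f [-2.7 -8.6 16.6] w 0.0341 j [ 19.  26. 121.   1.  34.   4.]
score 0.49 239
a -0.082 z rel tcp p5,50,95 [0.0155 0.0204 0.024 ] b [-0.0158  0.0143] 71
a -0.068 z rel tcp p5,50,95 [-0.0549  0.022   0.0277] b [-0.0174  0.0157] 82
a -0.052 z rel tcp p5,50,95 [-0.0571  0.024   0.0282] b [-0.017   0.0151] 77
a -0.038 z rel tcp p5,50,95 [-0.035   0.0248  0.0287] b [-0.0183  0.01  ] 7
a range [-0.0896 -0.0444]
battery_pack 0.78 [277, 191, 355, 345] z [0.074 0.092 0.096] toprect [array([408.1, 158.8]), array([34.5, 55. ]), np.float64(15.6)] 5170
```

```bash
cat > tw.py <<'E'
from h import *
import sys
# tilt of the pack's top seen by the wrist camera: z as a linear function of a (along yaw), b
def fit(tag):
    o=manip.get_obs(); h=np.radians(o["tcp_rot"][2]); p=np.array(o["position"]); c=cam("wrist"); im,d=manip.capture("wrist"); save(tag+".png",im)
    r=manip.silhouettes("wrist","battery_pack")
    if not r: print("none"); return
    K=np.ones((5,5),np.uint8); reg=cv2.erode(r[0]["region"].astype(np.uint8),K)>0
    Q=cloud("wrist",reg,d,c)-p; a=Q[:,:2]@[np.cos(h),np.sin(h)]; b=Q[:,:2]@[-np.sin(h),np.cos(h)]; z=Q[:,2]
    k=z>np.percentile(z,30)
    k&=True
    for _ in range(8):
        A=np.c_[a,b,np.ones(len(a))]; s=np.linalg.lstsq(A[k],z[k],rcond=None)[0]; k=abs(A@s-z)<.0015
    print("tilt deg",np.degrees(np.arctan(s[:2])).round(1),"top z rel tcp at a=0",s[2].round(4),"a",np.percentile(a[k],[1,99]).round(4),"b",np.percentile(b[k],[2,98]).round(4),"n",k.sum(),"/",len(k),"top height at ends",(p[2]+s[2]+s[0]*np.percentile(a[k],[1,99])).round(4))
fit(sys.argv[1])
E
python3 tw.py w8
```

```text
none
```

Request:
jog_arm --pt "-1 0 0 0.001 0" --pt "-1 0 0 0.002 0" --pt "-1 0 0 0.003 0" --pt "-1 0 0 0.004 0" --pt "-1 0 0 0.005 0"

```text
time_s: 14.1
position: [0.4084, 0.1563, 0.0561]
tcp_rot: [-178.9, -0.2, 105.3]
ft_force: [-2.3, -8.6, 15.1]
gripper_width: 0.0338
```

```bash
python3 plan.py;python3 tw.py w9
```

```text
t 14.1 p [0.4084 0.1563 0.0561] rot [-178.93   -0.18  105.26] f [-2.3 -8.6 15.1] w 0.0338 j [ 19.  26. 121.   0.  33.   4.]
tilt deg [13.4  1. ] top z rel tcp at a=0 0.034 a [-0.0478  0.0249] b [-0.0152  0.0147] n 5620 / 7637 top height at ends [0.0788 0.0961]
```

Request:
jog_arm --pt "-1 0 0 0.001 0" --pt "-1 0 0 0.002 0" --pt "-1 0 0 0.003 0" --pt "-1 0 0 0.003 0" --pt "-1 0 0 0.003 0"

```text
time_s: 14.7
position: [0.4086, 0.1558, 0.0537]
tcp_rot: [-178.9, -0.1, 105.3]
ft_force: [-2.0, -5.8, 12.8]
gripper_width: 0.0343
```

Request:
jog_arm --pt "-1 -0.004 0 -0.01 0" --pt "-1 -0.008 0 -0.03 0" --pt "-1 -0.01 0 -0.05 0" --pt "-1 -0.01 0 -0.07 0" --pt "-1 -0.01 0 -0.075 0"

```text
time_s: 15.2
position: [0.414, 0.1465, 0.1306]
tcp_rot: [-179.1, -0.2, 105.2]
ft_force: [0.6, 0.0, -2.1]
gripper_width: 0.0341
```

```bash
python3 plan.py;python3 tw.py w10; python3 tilt.py top t7.png
```

```text
t 15.2 p [0.414  0.1465 0.1306] rot [-1.7915e+02 -1.6000e-01  1.0525e+02] f [ 0.6  0.  -2.1] w 0.0341 j [ 18.  18. 120.   0.  44.   2.]
tilt deg [15.2  0.8] top z rel tcp at a=0 0.0353 a [-0.0494  0.024 ] b [-0.0151  0.015 ] n 5095 / 7971 top height at ends [0.1525 0.1725]
score 0.74 252
a -0.082 z rel tcp p5,50,95 [0.0069 0.0111 0.0146] b [-0.0164  0.0142] 79
a -0.068 z rel tcp p5,50,95 [0.0102 0.0146 0.0189] b [-0.0161  0.015 ] 80
a -0.052 z rel tcp p5,50,95 [0.0084 0.0187 0.0242] b [-0.0173  0.0149] 86
a range [-0.09   -0.0447]
```

```bash
python3 plan.py 0.426,0.2187,0.15,15.2,-90
```

```text
t 15.4 p [0.4122 0.1461 0.1282] rot [-1.7889e+02 -1.4000e-01  1.0527e+02] f [-0.3 -0.2 -2.2] w 0.0337 j [ 18.  18. 120.   0.  43.   2.]
 call: end shift [ 0.0221  0.0108 -0.0073] turn 0.524
 call: end shift [ 0.0246 -0.0017 -0.0073] turn 0.524
 call: end shift [ 0.0204 -0.0138 -0.0073] turn 0.524
```

Request:
jog_arm --pt "-1 0.004 0.002 -0.004 0.1" --pt "-1 0.009 0.004 -0.006 0.2" --pt "-1 0.013 0.006 -0.008 0.31" --pt "-1 0.018 0.009 -0.008 0.42" --pt "-1 0.022 0.011 -0.008 0.524"

```text
time_s: 15.9
position: [0.4166, 0.1703, 0.1349]
tcp_rot: [-178.9, 0.5, 75.0]
ft_force: [0.3, 0.1, -1.5]
gripper_width: 0.0339
```

Request:
jog_arm --pt "-1 0.005 0 -0.004 0.1" --pt "-1 0.01 -0.001 -0.006 0.2" --pt "-1 0.015 -0.001 -0.008 0.31" --pt "-1 0.02 -0.002 -0.008 0.42" --pt "-1 0.025 -0.002 -0.008 0.524"

```text
time_s: 16.4
position: [0.4205, 0.195, 0.1415]
tcp_rot: [-179.2, 1.1, 44.7]
ft_force: [0.8, 0.2, -2.1]
gripper_width: 0.0336
```

Request:
jog_arm --pt "-1 0.004 -0.003 -0.004 0.1" --pt "-1 0.008 -0.006 -0.006 0.2" --pt "-1 0.012 -0.008 -0.008 0.31" --pt "-1 0.016 -0.011 -0.008 0.42" --pt "-1 0.02 -0.014 -0.008 0.524"

```text
time_s: 16.9
position: [0.4244, 0.2189, 0.148]
tcp_rot: [-179.9, 1.5, 14.5]
ft_force: [-1.0, 0.0, -2.0]
gripper_width: 0.0337
```

```bash
python3 plan.py; python3 wl.py w11 battery_bay; python3 tw.py w12; python3 - <<'E'
from h import *
im=cv2.imread("pics/w11.png"); c=cam("wrist"); h=np.radians(15.2)
B=lambda x,y,z:[.4646+x*np.cos(h)-y*np.sin(h), .2292+x*np.sin(h)+y*np.cos(h),z]
for P in [(-.05,-.028,.062),(-.05,.028,.062),(.072,-.028,.038),(.072,.028,.038),(.062,0,.029),(.0,-.015,.012),(.0,.015,.012),(.03,-.015,.012),(.03,.015,.012),(-.009,.02,.043),(-.009,-.02,.043)]: cv2.circle(im,tuple(int(v) for v in w2p("wrist",[B(*P)],c)[0]),2,(0,0,255),-1)
cv2.imwrite("pics/w11b.png",im)
E
```

```text
t 16.9 p [0.4244 0.2189 0.148 ] rot [-179.93    1.48   14.46] f [-1.  0. -2.] w 0.0337 j [ 26.  19. 114.   0.  48. 101.]
battery_bay 0.89 [287, 59, 352, 191] z [0.01  0.013 0.043] toprect [array([480.7, 232.7]), array([110.4,  56.2]), np.float64(14.8)] 1365
tilt deg [14.6  0.2] top z rel tcp at a=0 0.0351 a [-0.0492  0.0244] b [-0.0145  0.015 ] n 5222 / 7499 top height at ends [0.1704 0.1896]
```

View pics/w11b.png

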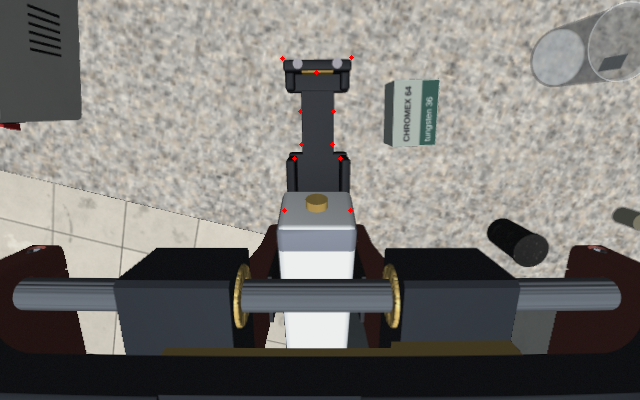

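```bash
cat > plan2.py <<'E'
# bay-frame targets x,y,z(mm) with full tool rotation taken into account; yaw kept to 15
from h import *
from scipy.spatial.transform import Rotation as Ro
import sys
o=manip.get_obs(); p=np.array(o["position"]); R=Ro.from_euler("xyz",o["tcp_rot"],degrees=True).as_matrix(); h=np.radians(15.0)
C=np.array([[np.cos(h),-np.sin(h),0],[np.sin(h),np.cos(h),0],[0,0,1]]); O=np.array([.4645,.2287,0])
print("t",round(o["time_s"],2),"bay pos mm",(C.T@(p-O)*1000).round(1),"rot",np.round(o["tcp_rot"],2),"f bay",(C.T@o["ft_force"]).round(1),"w",round(o["gripper_width"],4))
for a in sys.argv[1:]:
    q=np.array([float(v) for v in a.split(",")])/1000
    print(a," -> shift from now",(R.T@(O+C@q-p)).round(4),"turn",np.radians(o["tcp_rot"][2]-15).round(3))
E
python3 plan2.py 48,0,148 48,0,75 48,0,38
```

```text
t 17.1 bay pos mm [-41.2   0.7 148.4] rot [-179.92    1.45   14.89] f bay [ 0.3  0.1 -2.6] w 0.0334
48,0,148  -> shift from now [ 0.0892  0.0005 -0.0019] turn -0.002
48,0,75  -> shift from now [0.0911 0.0006 0.0711] turn -0.002
48,0,38  -> shift from now [0.092  0.0007 0.1081] turn -0.002
```

Request:
jog_arm --pt "-1 0.04 0 0 -0.002" --pt "-1 0.08 0 0 -0.002" --pt "-1 0.091 0 0.03 -0.002" --pt "-1 0.091 0.001 0.06 -0.002" --pt "-1 0.091 0.001 0.071 -0.002"

```text
time_s: 17.6
position: [0.509, 0.2395, 0.0719]
tcp_rot: [-180.0, 1.8, 15.1]
ft_force: [0.2, -0.3, -2.3]
gripper_width: 0.0337
```

```bash
python3 tw.py w13; python3 plan2.py 48,0,50 48,0,38; python3 - <<'E'
from h import *
c=cam("wrist"); im=cv2.imread("pics/w13.png"); h=np.radians(15)
B=lambda x,y,z:[.4645+x*np.cos(h)-y*np.sin(h), .2287+x*np.sin(h)+y*np.cos(h),z]
for P in [(.072,-.028,.038),(.072,.028,.038),(.049,-.02,.025),(.049,.02,.025),(.071,.02,.025),(.071,-.02,.025)]: cv2.circle(im,tuple(int(v) for v in w2p("wrist",[B(*P)],c)[0]),2,(0,0,255),-1)
cv2.imwrite("pics/w13b.png",im)
s,d=manip.capture("scene"); save("s13.png",cv2.resize(s[190:320,180:330],(750,650))[:600])
E
```

```text
none
t 17.7 bay pos mm [45.9 -0.8 73.1] rot [-179.96    1.73   15.07] f bay [-0.1  0.6 -1.6] w 0.0341
48,0,50  -> shift from now [ 0.0028 -0.0008  0.0231] turn 0.001
48,0,38  -> shift from now [ 0.0031 -0.0008  0.035 ] turn 0.001
```

View pics/w13b.png

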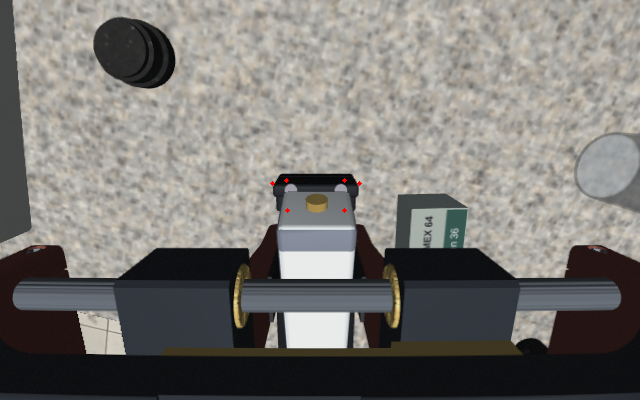

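View pics/s13.png

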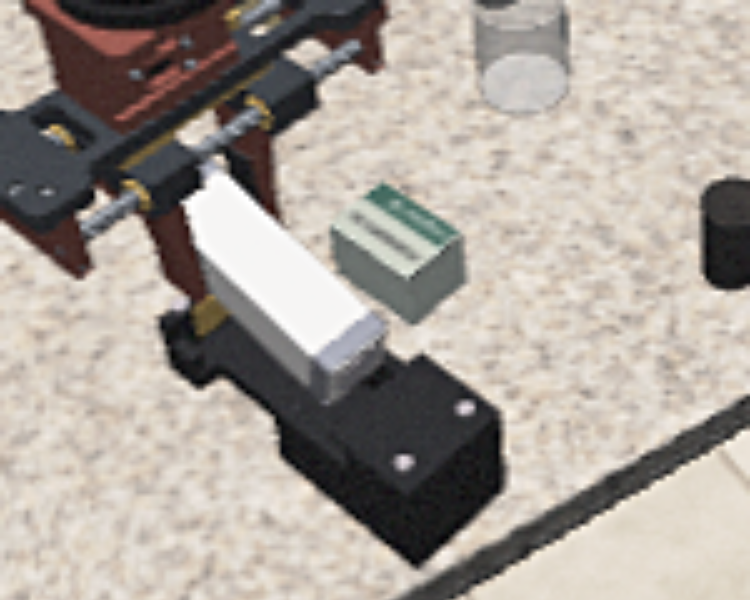

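Request:
jog_arm --pt "-1 0.003 -0.001 0.007 0" --pt "-1 0.003 -0.001 0.014 0" --pt "-1 0.003 -0.001 0.021 0" --pt "-1 0.003 -0.001 0.028 0" --pt "-1 0.003 -0.001 0.035 0"

```text
time_s: 18.25
position: [0.5118, 0.2419, 0.0391]
tcp_rot: [-179.9, 1.6, 15.1]
ft_force: [-0.5, 0.3, -1.4]
gripper_width: 0.0338
```

```bash
python3 plan2.py 36,0,37 30,0,37 24,0,37; python3 tilt.py scene s14.png; python3 - <<'E'
import cv2
s=cv2.imread("pics/s14.png"); cv2.imwrite("pics/s14b.png",cv2.resize(s[200:310,190:320],(709,600),interpolation=cv2.INTER_CUBIC))
E
```

```text
t 18.25 bay pos mm [49.1  0.5 39.1] rot [-179.93    1.57   15.06] f bay [-0.4  0.4 -1.4] w 0.0338
36,0,37  -> shift from now [-0.013   0.0005  0.0024] turn 0.001
30,0,37  -> shift from now [-0.019   0.0005  0.0026] turn 0.001
24,0,37  -> shift from now [-0.025   0.0005  0.0027] turn 0.001
score 0.61 773
a -0.082 z rel tcp p5,50,95 [0.0056 0.0124 0.0156] b [-0.0121  0.0184] 121
a -0.068 z rel tcp p5,50,95 [0.0047 0.0165 0.0199] b [-0.0127  0.0185] 114
a -0.052 z rel tcp p5,50,95 [0.0004 0.0201 0.0231] b [-0.0117  0.0187] 122
a -0.038 z rel tcp p5,50,95 [-0.0011  0.0239  0.0275] b [-0.0116  0.0185] 125
a -0.022 z rel tcp p5,50,95 [0.0001 0.0279 0.0311] b [-0.0114  0.0185] 123
a -0.008 z rel tcp p5,50,95 [0.0064 0.0321 0.0346] b [-0.013   0.0185] 100
a 0.008 z rel tcp p5,50,95 [0.0329 0.0356 0.0387] b [-0.0144  0.0096] 60
a 0.023 z rel tcp p5,50,95 [0.0377 0.0381 0.0399] b [-0.0143 -0.0087] 6
a range [-0.0891  0.014 ]
```

Request:
jog_arm --pt "-1 -0.004 0 0.001 0" --pt "-1 -0.008 0 0.002 0" --pt "-1 -0.011 0 0.002 0" --pt "-1 -0.014 0 0.002 0" --pt "-1 -0.017 0 0.002 0"

```text
time_s: 18.85
position: [0.4955, 0.2375, 0.0373]
tcp_rot: [-179.9, 1.5, 15.1]
ft_force: [4.0, 1.1, -4.1]
gripper_width: 0.0339
```

```bash
python3 plan2.py 28,0,36 24,0,36 21,0,36
```

```text
t 18.85 bay pos mm [32.2  0.5 37.3] rot [-179.94    1.52   15.07] f bay [ 4.2  0.  -4.1] w 0.0339
28,0,36  -> shift from now [-0.0042  0.0005  0.0014] turn 0.001
24,0,36  -> shift from now [-0.0082  0.0005  0.0016] turn 0.001
21,0,36  -> shift from now [-0.0112  0.0005  0.0016] turn 0.001
```

Request:
jog_arm --pt "-1 -0.002 0 0.001 0" --pt "-1 -0.004 0 0.002 0" --pt "-1 -0.006 0 0.003 0" --pt "-1 -0.008 0 0.004 0" --pt "-1 -0.009 0 0.004 0"

```text
time_s: 19.35
position: [0.4891, 0.2361, 0.0346]
tcp_rot: [-179.9, 1.2, 15.1]
ft_force: [7.1, 1.4, 0.2]
gripper_width: 0.0341
```

```bash
python3 plan2.py 23.5,0,29 23.5,0,26.5; python3 tilt.py scene s15.png
```

```text
t 19.35 bay pos mm [25.7  0.8 34.6] rot [-179.89    1.22   15.07] f bay [ 7.3 -0.5  0.2] w 0.0341
23.5,0,29  -> shift from now [-0.0021  0.0008  0.0056] turn 0.001
23.5,0,26.5  -> shift from now [-0.002   0.0008  0.0081] turn 0.001
score 0.95 569
a -0.068 z rel tcp p5,50,95 [0.0142 0.017  0.0202] b [-0.0128  0.0178] 64
a -0.052 z rel tcp p5,50,95 [0.0068 0.02   0.0233] b [-0.0143  0.0183] 120
a -0.038 z rel tcp p5,50,95 [0.007  0.0239 0.0277] b [-0.0134  0.0188] 122
a -0.022 z rel tcp p5,50,95 [0.0074 0.0277 0.0312] b [-0.0118  0.0186] 119
a -0.008 z rel tcp p5,50,95 [0.0189 0.0324 0.035 ] b [-0.0123  0.0183] 99
a 0.008 z rel tcp p5,50,95 [0.0329 0.0359 0.0386] b [-0.0132  0.0098] 44
a range [-0.0682  0.0098]
```

Request:
jog_arm --pt "-1 -0.001 0 0.001 0" --pt "-1 -0.002 0 0.003 0" --pt "-1 -0.003 0.001 0.004 0" --pt "-1 -0.003 0.001 0.006 0" --pt "-1 -0.003 0.001 0.007 0"

```text
time_s: 19.95
position: [0.4914, 0.2366, 0.0299]
tcp_rot: [-179.8, 0.6, 15.0]
ft_force: [10.1, 3.6, 6.6]
gripper_width: 0.0336
```

```bash
python3 plan2.py 23,0,25 23,0,22; python3 tilt.py scene s16.png;python3 tw.py w16
```

```text
t 19.95 bay pos mm [28.1  0.7 29.9] rot [-179.78    0.61   15.04] f bay [10.7  0.9  6.6] w 0.0336
23,0,25  -> shift from now [-0.005   0.0007  0.005 ] turn 0.001
23,0,22  -> shift from now [-0.005   0.0007  0.008 ] turn 0.001
score 0.91 559
a -0.068 z rel tcp p5,50,95 [0.0139 0.0203 0.0222] b [-0.0116  0.0181] 71
a -0.052 z rel tcp p5,50,95 [0.0107 0.0228 0.0256] b [-0.0129  0.0187] 109
a -0.038 z rel tcp p5,50,95 [0.011  0.0258 0.0291] b [-0.0122  0.0187] 115
a -0.022 z rel tcp p5,50,95 [0.0083 0.029  0.0316] b [-0.0122  0.0186] 122
a -0.008 z rel tcp p5,50,95 [0.017  0.0323 0.0353] b [-0.0123  0.0184] 94
a 0.008 z rel tcp p5,50,95 [0.0333 0.0356 0.0392] b [-0.0133  0.0091] 46
a range [-0.0701  0.0116]
tilt deg [12.4  0.2] top z rel tcp at a=0 0.035 a [-0.0468  0.0261] b [-0.0145  0.0153] n 5803 / 7820 top height at ends [0.0546 0.0707]
```

Request:
jog_arm --pt "-1 -0.003 0.001 0 0" --pt "-1 -0.006 0.001 0 0" --pt "-1 -0.009 0.001 0 0" --pt "-1 -0.01 0.001 0.001 0" --pt "-1 -0.011 0.001 0.001 0"

```text
time_s: 20.65
position: [0.485, 0.2347, 0.0307]
tcp_rot: [-179.7, 0.1, 15.0]
ft_force: [9.5, 2.8, 1.5]
gripper_width: 0.0337
```

```bash
python3 plan2.py 22,0,25; python3 tw.py w17
```

```text
t 20.65 bay pos mm [21.4  0.4 30.7] rot [-1.797e+02  1.100e-01  1.502e+01] f bay [9.9 0.2 1.5] w 0.0337
22,0,25  -> shift from now [0.0006 0.0005 0.0057] turn 0.0
tilt deg [12.9  0.4] top z rel tcp at a=0 0.0351 a [-0.0475  0.026 ] b [-0.0149  0.0152] n 5942 / 7971 top height at ends [0.0549 0.0717]
```

Request:
jog_arm --pt "-1 0 0.0005 0.002 0" --pt "-1 0 0.0005 0.004 0" --pt "-1 0 0.0005 0.006 0" --pt "-1 0 0.0005 0.008 0" --pt "-1 0 0.0005 0.009 0"

```text
time_s: 21.25
position: [0.4894, 0.236, 0.0235]
tcp_rot: [-179.6, -0.4, 15.0]
ft_force: [10.4, 2.1, 5.7]
gripper_width: 0.0338
```

```bash
python3 plan2.py 22,0,18; python3 tw.py w18
```

```text
t 21.25 bay pos mm [25.9  0.6 23.5] rot [-179.62   -0.39   15.01] f bay [10.6 -0.7  5.7] w 0.0338
22,0,18  -> shift from now [-0.004   0.0006  0.0055] turn 0.0
tilt deg [8.3 0.4] top z rel tcp at a=0 0.0349 a [-0.0441  0.0289] b [-0.0151  0.0152] n 6696 / 8315 top height at ends [0.052  0.0627]
```

Request:
jog_arm --pt "-1 -0.003 0.0005 0 0" --pt "-1 -0.006 0.0005 0 0" --pt "-1 -0.008 0.0005 0 0" --pt "-1 -0.009 0.0005 0.001 0" --pt "-1 -0.009 0.0005 0.001 0"

```text
time_s: 21.85
position: [0.4845, 0.2347, 0.024]
tcp_rot: [-179.6, -0.8, 15.0]
ft_force: [9.0, 1.8, 1.4]
gripper_width: 0.034
```

```bash
python3 plan2.py 22,0,18; python3 tw.py w19
```

```text
t 21.85 bay pos mm [20.9  0.6 24. ] rot [-179.55   -0.83   15.  ] f bay [ 9.1 -0.6  1.4] w 0.034
22,0,18  -> shift from now [0.0011 0.0007 0.006 ] turn 0.0
tilt deg [8.5 0.4] top z rel tcp at a=0 0.0349 a [-0.0436  0.0288] b [-0.015  0.015] n 6576 / 8094 top height at ends [0.0524 0.0632]
```

Request:
jog_arm --pt "-1 0 0.0005 0.002 0" --pt "-1 0 0.0005 0.004 0" --pt "-1 0 0.0005 0.006 0" --pt "-1 0 0.0005 0.008 0" --pt "-1 0 0.0005 0.009 0"

```text
time_s: 22.45
position: [0.4882, 0.2358, 0.0168]
tcp_rot: [-179.5, -1.2, 15.0]
ft_force: [5.7, 1.2, 9.9]
gripper_width: 0.0336
```

```bash
python3 plan2.py 22,0,12; python3 tw.py w20
```

```text
t 22.45 bay pos mm [24.7  0.7 16.8] rot [-179.49   -1.23   15.  ] f bay [ 5.8 -0.3  9.9] w 0.0336
22,0,12  -> shift from now [-0.0028  0.0007  0.0047] turn -0.0
tilt deg [4.  0.5] top z rel tcp at a=0 0.035 a [-0.0407  0.031 ] b [-0.015   0.0151] n 7172 / 8311 top height at ends [0.049 0.054]
```

Request:
jog_arm --pt "-1 -0.003 0.0005 0.001 0" --pt "-1 -0.003 0.0005 0.003 0" --pt "-1 -0.003 0.0005 0.005 0" --pt "-1 -0.003 0.0005 0.007 0" --pt "-1 -0.003 0.0005 0.008 0"

```text
time_s: 23.05
position: [0.4881, 0.2359, 0.0105]
tcp_rot: [-179.4, -1.5, 15.0]
ft_force: [3.9, 1.3, 19.6]
gripper_width: 0.0339
```

```bash
python3 plan2.py 22,0,10; python3 tw.py w21
```

```text
t 23.05 bay pos mm [24.7  0.8 10.5] rot [-179.43   -1.54   14.99] f bay [ 4.1  0.3 19.6] w 0.0339
22,0,10  -> shift from now [-0.0027  0.0008  0.0004] turn -0.0
tilt deg [0.1 0.6] top z rel tcp at a=0 0.0357 a [-0.0379  0.0322] b [-0.0149  0.0145] n 7207 / 7945 top height at ends [0.0462 0.0463]
```

Request:
jog_arm --pt "-1 0.002 0 0.001 0" --pt "-1 0.003 0 0.001 0" --pt "-1 0.004 0 0.001 0" --pt "-1 0.005 0 0 0" --pt "-1 0.006 0 0 0"

```text
time_s: 23.65
position: [0.4882, 0.2358, 0.0103]
tcp_rot: [-179.5, -0.9, 15.0]
ft_force: [-17.3, -0.7, 14.9]
gripper_width: 0.0342
```

Request:
jog_arm --pt "0.15 0 0 0 0" --pt "0.15 0 0 0 0" --pt "0.15 0 0 0 0" --pt "0.15 0 0 0 0" --pt "0.15 0 0 0 0"

```text
time_s: 24.15
position: [0.4885, 0.2358, 0.0103]
tcp_rot: [-179.5, -0.9, 15.0]
ft_force: [-0.1, 0.8, -0.5]
gripper_width: 0.0501
```

```bash
python3 plan2.py 24,0,100; python3 tw.py w22
```

```text
t 24.15 bay pos mm [25.   0.7 10.3] rot [-179.48   -0.91   14.97] f bay [ 0.1  0.8 -0.5] w 0.0501
24,0,100  -> shift from now [ 0.0004 -0.0001 -0.0897] turn -0.0
tilt deg [0.  0.5] top z rel tcp at a=0 0.0359 a [-0.0382  0.0319] b [-0.0151  0.0153] n 7448 / 8310 top height at ends [0.0462 0.0462]
```

Request:
jog_arm --pt "0.15 0 0 -0.02 0" --pt "0.15 0 0 -0.05 0" --pt "0.15 0 0 -0.09 0" --pt "0.15 -0.03 0 -0.12 0" --pt "0.15 -0.07 0 -0.14 0"

```text
time_s: 24.75
position: [0.4205, 0.2166, 0.1514]
tcp_rot: [-179.4, -1.2, 14.9]
ft_force: [-0.3, 0.2, 0.2]
gripper_width: 0.0504
```

```bash
cat > chk.py <<'E'
from h import *
c=cam("wrist"); im,d=manip.capture("wrist"); m=manip.silhouettes("wrist","battery_pack")[0]
Q=cloud("wrist",m["region"],d,c); h=np.radians(15); D=Q[:,:2]-[.4645,.2287]; x=D@[np.cos(h),np.sin(h)]*1000; y=D@[-np.sin(h),np.cos(h)]*1000; z=Q[:,2]*1000
k=(z>43); print("pack in bay: x",np.percentile(x[k],[1,99]).round(1),"y",np.percentile(y[k],[2,98]).round(1))
for lo in (-45,-25,-5,15,35,50): s=k&(x>lo)&(x<lo+10); print(lo,"top z",np.median(z[s]).round(1) if s.sum() else None,end="; ")
cv2.imwrite("pics/wf.png",cv2.resize(im[40:240,200:450],(750,600),interpolation=cv2.INTER_CUBIC)[:,:,::-1])
d0=np.load("top0.npy"); im,d=manip.capture("top"); c=cam("top"); print()
for l in ["beaker","black_can","carton","dish","counter","charger"]:
    r=manip.silhouettes("top",l)
    if r: 
        P=cloud("top",r[0]["region"],d,c); P=P[P[:,2]>np.percentile(P[:,2],90)-.008]; print(l,np.round(r[0]["score"],2),[round(v) for v in cv2.minAreaRect((P[:,:2]*1000).astype(np.float32))[0]])
a=cv2.imread("pics/top0.png"); df=cv2.absdiff(a,im[:,:,::-1].copy()).max(2); 
save("tf.png",cv2.resize(im[120:290,180:490],(790,433),interpolation=cv2.INTER_CUBIC))
E
python3 chk.py
```

```text
pack in bay: x [-51.7  56.8] y [-15.4  17. ]
-45 top z 46.2; -25 top z 46.1; -5 top z 46.2; 15 top z 46.1; 35 top z 46.1; 50 top z 46.1; 
beaker 0.8 [598, 34]
black_can 0.67 [426, 14]
carton 0.67 [514, 155]
dish 0.62 [578, -387]
counter 0.53 [615, -115]
charger 0.95 [478, -193]
```

View pics/wf.png

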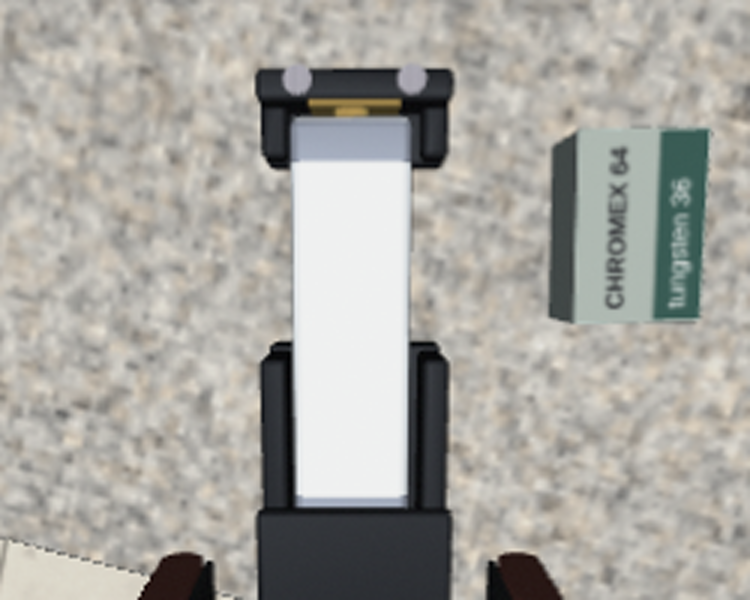

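View pics/tf.png

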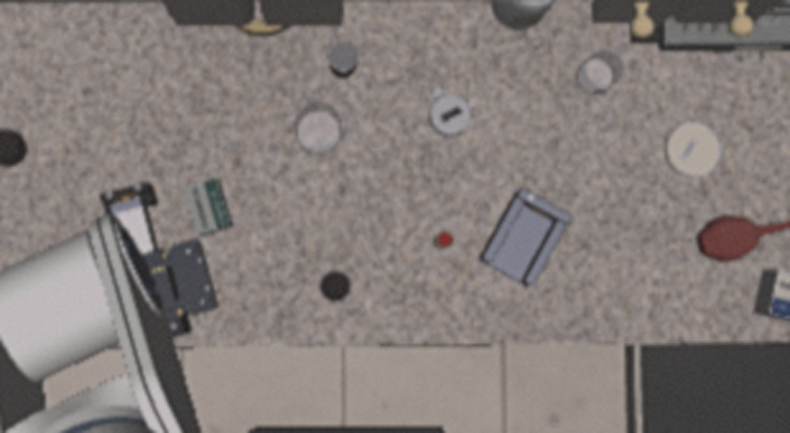

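Pictures 8 and 9 (10 viewed so far counting the overview) show three things:
- The pack lies flat in the bay, with its nub touching the brass plate at about (350,110).
- Its flat end is under the hood at row 505.
- All bystanders are where they were at the start, and the charger is empty.

The gripper is clear of everything, so I am handing in.

```bash
python3 -c "
from bench import manip
print(manip.hand_in())"
```

```text
the job is handed in; nothing more can be done
None
```

The battery pack is loaded in the bay, and I handed the job in at about 25 s of the 56 s allowed. `hand_in` reports no verdict.

**What I did**
- I lifted the pack out of the charger by its flat end, laid it on the free bench and let go. I then took it again about 28 mm from its centre, towards the nub.
- The jog interface cannot tilt the tool. I tilted the pack about 15° in the grip by pressing its nub-end underside on the top edge of the bay's hood, at about 19 N.
- I slid the flat end under the hood and pushed the spring in, up to about 10 N. I then lowered the nub end behind the brass plate and released it.

**Last checks**
- **Seating:** the pack's top is level at 46.1–46.2 mm along its length; 46 mm is fully home. The nub shows against the brass plate. With the pack level and still gripped, pushing it towards the plate met a firm 17 N stop.
- **Position along the bay:** the measured top edge at the nub end is at bay x 56.8 mm, against 58 mm nominal. This is within calibration error.
- **Bystanders:** the beaker, can, carton, dish and counter measured within 2 mm of their start positions.
- **Not measured:** I checked the vial only by eye, where it looks unmoved. I never found the lens as such: the network mistook the pack for it, and I tracked no position for it. I could not read the spring's travel directly, because the hood hides it.

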